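Shut off the air and start the clamp screw in its threaded boss

TASK

Shut off the air by turning the shut-off valve's lever a quarter turn clockwise to its closed stop. Then start the clamp screw of the jig: by its crank, turn it backward (counter-clockwise seen from above) until it drops into the start of the thread, then forward (clockwise) one turn, and finish while still holding the crank's upright grip between the fingers. The air stays shut off, and the bottle, silencer and cup standing about stay where they are.

Things in the scene. Friction and masses are not known exactly. Their poses are not given: they have to be found in the camera images.
- shutoff_valve: Air shut-off: steel ball valve, its pipe along the body's x axis, on a grey pedestal with a 90 x 80 mm aluminium foot, fixed to the desk. Origin: centre of the foot's underside, exactly below the lever's upright axis. The lever is the top of it all; two blue fittings at the pipe's ends, 76 to 90 mm high, reach 73 mm from the axis.
- shutoff_lever (a joint): Turn of the shut-off lever, rad, growing clockwise seen from above: 0 = open, lever along the pipe, pointing to the valve's -x (starts 0 to 0.25); 1.57 = closed, against its stop, lever across the pipe, pointing to the valve's +y. Stiff: about 0.1 N m; it stays where it is left.
- lever_end (a point): Point on the centre line of the lever's top face, 60 mm from its axis, 127 mm above the desk. The lever is a dark steel bar reaching 75 mm from the axis, 12 mm wide and 14 mm tall (113 to 127 mm above the desk).
- clamp_jig: Clamp jig fixed to the desk: aluminium plate 150 x 130 x 12 mm; a grey post at its +x side with an arm (top 84 mm high, brass bush to 89 mm) that guides an upright captive steel screw with a collar (44 mm across) and a crank on top; a small valve lies in a nest at its +y side. Origin: centre of the plate's underside, exactly below the screw's axis.
- boss_mouth (a point): On the screw's axis, centre of the top of the threaded boss, a steel tube 47 mm across, 46 mm above the desk. The screw's end stands in it, on the flat end of the thread; the boss has one thread start, at an angle that differs each time and hardly shows.
- clamp_screw (a joint): Turn of the screw, rad, growing forward (clockwise seen from above). 0 = crank arm pointing to the jig's -x; starts -0.7 to 0.7. Turns easily (under 0.15 N m), stays where left. Before the drop, turning forward soon jams; turned backward, it drops after 60 to 215 degrees; after the drop it can go back about 70 degrees more, then meets a stop.
- screw_depth (a joint): How far the screw has come down, m: 0 to 0.001 = resting on the flat end of the boss, as at the start; 0.009 to 0.010 = dropped into the thread start; then 0.009 more per turn forward (bottom 0.0215). Its weight presses it down with about 9 N: it drops by itself if the grip is held lightly (about 4 N, friction about 0.6, so the fingers slip along it), let go for a moment, or followed down.
- crank_grip: The crank's upright grip: bare steel sleeve, 16 mm across, 42 mm tall; it revolves freely on its pin, so the hand need not turn as it goes round. Its axis is 48 mm from the screw's. Origin: centre of its lower end, 132.5 mm above the desk at the start; it goes down with the screw.
- crank_hub (a point): Top centre of the crank's hub, on the screw's axis, 1 mm above the level of the grip's lower end; hub 30 mm across. A dark steel arm 16 mm wide runs from it to a round end 22 mm across under the grip, 1 mm below the grip's lower end.
- thread_glue: Bystander: bottle with a nozzle, 33 mm across, 106 mm tall, standing; origin at the centre of its underside.
- silencer: Bystander: black ribbed exhaust silencer, 24 mm across, 44 mm tall, standing; origin at the centre of its underside.
- screw_cup: Bystander: small clear cup with screws, 35 mm across, 26 mm tall; origin at the centre of its underside.

How it is judged:
By the outcome, as a careful person would: the job done as asked, in the order asked, and still so for the second after the job is handed in, while the arm keeps its last pose, push and grip.
It also fails if it takes over 72 s, if anything falls off the work surface, if the arm or the gripper's body presses on something with over 40 N, if the wrist force passes 120 N, or if a joint passes its speed limit or range.

ROBOT

A 7-joint arm with a two-finger parallel gripper is mounted at the origin on a cart in front of the work surface, level with it; the furniture and walls round the work are solid. World frame = base frame: x ahead of the robot, y to its left, z up, the work surface at z = 0. Lengths are in m, angles in rad, forces in N, time in s.
With the tool pointing down it reaches from about 0.425 to 0.975 m from the base axis. Payload 16.7 kg.
Tool frame: the origin (TCP) lies at the very end of the fingers, on their centre line; the grasp point (between the pads) lies 19 mm behind it; z points along the fingers, y is the line along which they close (so a half turn about z gives the same grasp; the last joint's range is limited). The gripper opens to 85 mm and grips with 20 to 120 N. Pads are 22 mm wide; open, the fingers measure 114 mm over their backs; the gripper's body (76 mm by 85 mm) begins 54 mm behind the grasp point. The pads swing forward as they close: fully open they stand 13 mm farther back than shut.
Start: joints at [1.131, 0.426, 0.074, 1.606, -0.034, 1.111, -0.067], TCP at [0.194, -0.647, 0.231] pointing down, gripper open.
Joint ranges: [-2.85, 2.85], [-0.5, 2.14], [-1.23, 1.37], [0.21, 2.46], [-1.02, 4.16], [0.16, 2.05], [-2.73, 2.73]. Speed limits (rad/s): [1.89, 1.89, 2.39, 2.39, 3.01, 3.01, 3.01].

INTERFACE

Orientations are given as a unit quaternion [x, y, z, w].
In Python, from rig import * gives the robot as it stands.
- The arm moves only by the tool play_rows, never from a script. Its argument "targets" is a list of rows, each an object with "hand": the opening, from 0 (shut) to 1 (fully open); "xyz": the shift along the tool's x, y, z normalised to -1 to 1, where 1 is 250 mm, a list of three; "rot": the turn, a rotation vector about the tool's x, y, z normalised to -1 to 1, where 1 is 4 degrees, a list of three. In form: [{"hand": hand, "xyz": [dx, dy, dz], "rot": [ax, ay, az]}, ...]. A call has 1 to 20 rows; each row shifts and turns the commanded pose from where the row before left it, along the tool's axes as they then stand; what a row does not reach is not made up. A row lasts 1/10 s, in which the tool goes at most 50 mm and 8.59 degrees, less where a joint would pass 70% of its speed; a pose out of reach is approached as far as the arm can. A call with a number of a shift or a turn outside -1 to 1 is refused whole. A call with a gripper value outside its range is refused whole. The fingers move at their own pace and stop on an object; "force" is the grip in N (left out, the last holds). Time passes only in rows, so rows that do not move let the fingers close. It gives the time, the measured TCP pose, the force, the opening and the grip force at its end, in the units of the state.
- observe(): the state, without advancing time (a new reading comes with each control period).
- get_image(name): name is "scene" or "top" or "wrist"; returns a dict with "img" (420x560x3 uint8, red, green, blue), "K" (3x3 intrinsics, pixels), "extrinsics" (4x4, takes a point from camera to world coordinates). Camera axes: x right, y down, z forward; pixel columns grow to the right and rows downward; lengths in m; the calibration is good to about 2 mm. The wrist camera is an equidistant fisheye: a pixel r from the principal point sees the ray r / f radians off the axis. A picture is of the moment at which its call begins. There is no depth.
- hand_in(): hands the job in; it is judged then, once.
Trained networks look in the newest picture that a camera, given by its name, has taken for a name from the list of things; names that differ only in an ending like _2 or _b are one class to them, and where a whole thing is asked for, a point or a joint stands for the part that bears it (a point fixed in the world has none). Each returns a list of dicts, best first, with "score" (0 to 1); they miss things now and then, are a little off and sometimes report something else, mostly with a low value. They report only what shows in the picture. A call takes as long as a camera call.
- outline_of(camera, thing): "mask" (420x560 bool, what is visible of it) and "bbox" ([left, top, right, bottom] in pixels, round what is visible of it).
The state is a dict: "clock": time; "qpos": joint angles; "qd": joint speeds; "tau": joint torques, N m; "ee_pos": TCP position; "tool_rot": TCP orientation; "wrist_force": force on the tool from outside, world axes, zero at the start; "moment": the same for the moment, N m; "finger_gap": opening from 0.0 (shut) to 1.0 (fully open); "gripper_force": force on a finger pad.
Only numpy, scipy, OpenCV 4.12 (cv2) and the standard library are available. Lean on these libraries where they do the work, as an engineer would, in place of code of your own. Each camera call takes 0.05 s, during which the arm holds its last target. There are 200 camera calls.

## Working session

There is one attempt and no reset: what is moved stays moved. The work goes in short steps, Python scripts to look and compute and a tool call to move; the robot and the scene stay as the last step left them, time stands still between calls to the robot, and variables do not carry over. Pictures are saved under pics/ and viewed, at most 10 in all, crops included, and the job is handed in when it is done.

Besides the shell and the picture viewer there is one more tool, called after "Emit:" as name([rows], argument=value, ...), one row to a line, values as JSON. play_rows: Moves the arm, as the interface text tells. Its arguments: {"type":"object","properties":{"targets":{"type":"array","items":{"type":"object","properties":{"hand":{"type":"number"},"xyz":{"type":"array","items":{"type":"number","minimum":-1,"maximum":1}},"rot":{"type":"array","items":{"type":"number","minimum":-1,"maximum":1}}}}},"force":{"type":"number"}},"required":["targets"]}

```bash
mkdir -p pics; ls; cat > h.py <<'E'
from rig import *
import numpy as np, cv2
from scipy.spatial.transform import Rotation as R
def pix2plane(c,uv,z):
    K=c["K"];T=np.array(c["extrinsics"])
    d=np.linalg.inv(K)@np.array([uv[0],uv[1],1.]);d=T[:3,:3]@d;o=T[:3,3]
    return o+d*(z-o[2])/d[2]
def proj(c,p):
    T=np.linalg.inv(np.array(c["extrinsics"]));q=T[:3,:3]@np.asarray(p)+T[:3,3];q=np.array(c["K"])@q;return q[:2]/q[2]
E
python3 - <<'E'
from h import *
s=observe();print(s)
for n in ["scene","top"]:
    c=get_image(n);cv2.imwrite(f"pics/{n}0.png",c["img"][:,:,::-1])
    np.savez(f"{n}0.npz",**c)
    print(n,np.round(c["K"],1).tolist(),np.round(c["extrinsics"],3).tolist())
    for t in ["shutoff_valve","lever_end","clamp_jig","crank_grip","crank_hub","thread_glue","silencer","screw_cup"]:
        for d in outline_of(n,t)[:2]:
            ys,xs=np.nonzero(d["mask"]);print(t,round(d["score"],2),d["bbox"],xs.mean().round(1),ys.mean().round(1))
E
```

```text
pics
{'clock': 0.0, 'qpos': array([ 1.13048291,  0.42678356,  0.07384229,  1.60658926, -0.03408643,
        1.11078924, -0.0670697 ]), 'qd': array([-1.23139380e-03, -9.69122007e-05,  1.59626762e-03,  5.10324399e-04,
       -2.07625423e-04,  9.04605975e-05,  6.72221067e-04]), 'tau': array([-1.45883423e-04, -9.49832225e+01,  3.76110300e+00, -4.63525200e+01,
        1.94137171e-02,  1.01125042e-02,  2.12713815e-05]), 'ee_pos': array([ 0.19340422, -0.64628472,  0.23058378]), 'tool_rot': array([ 9.89445901e-01,  1.44901273e-01, -1.48661159e-04, -6.38043659e-04]), 'wrist_force': array([0.16394933, 0.56880999, 0.00169649]), 'moment': array([-0.01195459, -0.035185  , -0.05332332]), 'gripper_force': 0.0, 'finger_gap': 0.999070707136774}
scene [[423.5, 0.0, 283.0], [0.0, 423.5, 208.2], [0.0, 0.0, 1.0]] [[-0.908, -0.284, 0.307, 0.337], [-0.418, 0.623, -0.661, 0.685], [-0.004, -0.729, -0.685, 0.695], [0.0, 0.0, 0.0, 1.0]]
shutoff_valve 0.95 [290.9, 168.8, 351.2, 226.9] 319.0 198.9
lever_end 0.63 [312.7, 170.3, 349.7, 187.8] 330.7 179.6
crank_grip 0.73 [303.4, 292.0, 308.5, 313.8] 304.1 302.6
cra
[... 213 characters left out ...]
5 158.2
screw_cup 0.74 [309.0, 260.5, 333.5, 283.7] 322.0 271.9
top [[432.5, 0.0, 290.8], [0.0, 432.5, 212.5], [0.0, 0.0, 1.0]] [[-0.037, -0.971, 0.237, 0.413], [-0.999, 0.037, -0.002, 0.14], [-0.007, -0.237, -0.971, 0.974], [0.0, 0.0, 0.0, 1.0]]
shutoff_valve 0.74 [331.4, 202.8, 371.0, 275.6] 352.6 242.9
lever_end 0.84 [354.0, 227.9, 363.4, 273.1] 357.9 249.5
clamp_jig 0.55 [163.3, 239.5, 225.9, 314.2] 194.6 277.4
crank_grip 0.62 [353.1, 230.8, 361.5, 275.0] 358.1 249.1
crank_hub 0.63 [175.3, 264.5, 195.1, 301.7] 184.4 282.6
thread_glue 0.86 [262.3, 156.2, 279.4, 175.4] 269.6 163.7
silencer 0.52 [388.8, 159.8, 401.5, 174.6] 394.7 166.0
screw_cup 0.68 [270.0, 275.4, 290.7, 291.3] 279.8 281.4
```

```bash
python3 - <<'E'
from h import *
a=cv2.imread("pics/top0.png")[130:340,140:420];cv2.imwrite("pics/topc.png",cv2.resize(a,None,fx=2.8,fy=2.8,interpolation=2))
a=cv2.imread("pics/scene0.png")[130:370,180:380];cv2.imwrite("pics/scenec.png",cv2.resize(a,None,fx=2.5,fy=2.5,interpolation=2))
E
```

```text
(no output)
```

View pics/topc.png

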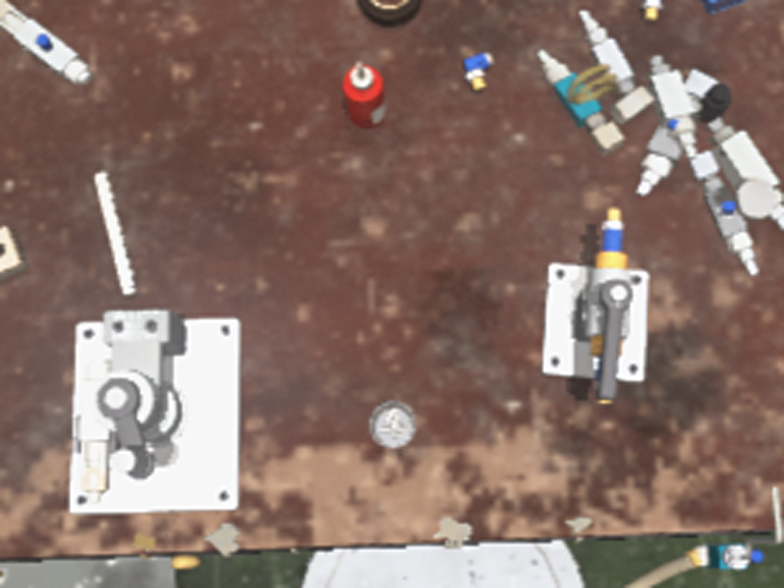

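View pics/scenec.png

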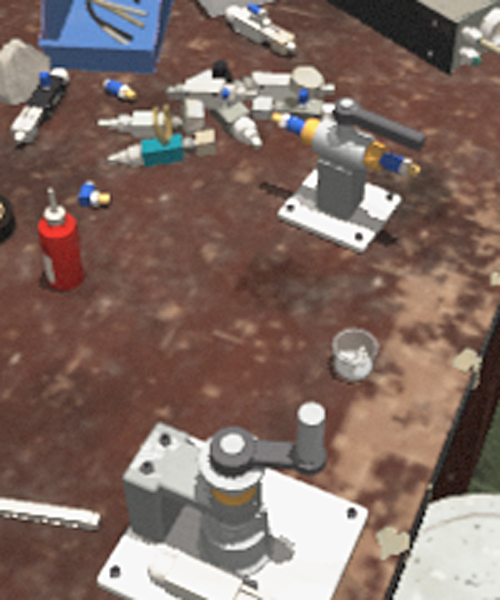

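```bash
python3 - <<'E'
from h import *
c=dict(np.load("top0.npz"));s=dict(np.load("scene0.npz"))
f=lambda u,v:(140+u/2.8,130+v/2.8)
g=lambda u,v:(180+u/2.5,130+v/2.5)
for n,p,z in [("levhub",f(618,292),.130),("levend",f(606,400),.127),("f1",f(549,263),.008),("f2",f(648,270),.008),("f3",f(644,381),.008),("f4",f(543,373),.008),
 ("hub",f(120,397),.1335),("grip top",f(122,460),.1745),("j1",f(77,323),.012),("j2",f(240,318),.012),("j3",f(238,510),.012),("j4",f(70,511),.012),("cup",f(393,424),.02),("glue",f(363,75),.1)]:
    print(n,pix2plane(c,p,z).round(4))
for n,p,z in [("levhub",g(347,103),.130),("levend",g(422,138),.127),("hub",g(232,442),.1335),("griptop",g(311,411),.1745),("gripbot",g(308,460),.1325),("cup",g(354,360),.02)]:
    print("S",n,pix2plane(s,p,z).round(4))
E
```

```text
levhub [0.5696 0.0017 0.13  ]
levend [0.4943 0.0152 0.127 ]
f1 [0.6183 0.036  0.008 ]
f2 [ 0.6094 -0.044   0.008 ]
f3 [ 0.5196 -0.0336  0.008 ]
f4 [0.529  0.0463 0.008 ]
hub [0.5084 0.3518 0.1335]
grip top [0.4628 0.3393 0.1745]
j1 [0.5828 0.4185 0.012 ]
j2 [0.5819 0.2873 0.012 ]
j3 [0.4314 0.289  0.012 ]
j4 [0.4354 0.4193 0.012 ]
cup [0.4922 0.1667 0.02  ]
glue [0.7515 0.1792 0.1   ]
S levhub [0.5688 0.0018 0.13  ]
S levend [0.4964 0.0161 0.127 ]
S hub [0.5095 0.3523 0.1335]
S griptop [0.4638 0.3379 0.1745]
S gripbot [0.4619 0.3439 0.1325]
S cup [0.4891 0.1754 0.02  ]
```

Emit:
play_rows([
  {"hand": 0,"xyz": [0,0,0],"rot": [0,0,1]},
  {"hand": 0,"xyz": [0,0,0],"rot": [0,0,1]},
  {"hand": 0,"xyz": [0,0,0],"rot": [0,0,1]},
  {"hand": 0,"xyz": [0,0,0],"rot": [0,0,1]},
  {"hand": 0,"xyz": [0,0,0],"rot": [0,0,0.175]},
  {"hand": 0,"xyz": [0.08,-0.16,0],"rot": [0,0,0]},
  {"hand": 0,"xyz": [0.08,-0.16,0],"rot": [0,0,0]},
  {"hand": 0,"xyz": [0.08,-0.16,0],"rot": [0,0,0]},
  {"hand": 0,"xyz": [0.08,-0.16,0],"rot": [0,0,0]},
  {"hand": 0,"xyz": [0.08,-0.16,0],"rot": [0,0,0]},
  {"hand": 0,"xyz": [0.08,-0.16,0],"rot": [0,0,0]},
  {"hand": 0,"xyz": [0.08,-0.16,0],"rot": [0,0,0]},
  {"hand": 0,"xyz": [0.08,-0.16,0],"rot": [0,0,0]},
  {"hand": 0,"xyz": [0.08,-0.16,0],"rot": [0,0,0]},
  {"hand": 0,"xyz": [0.08,-0.16,0],"rot": [0,0,0]},
  {"hand": 0,"xyz": [0.08,-0.16,0],"rot": [0,0,0]},
  {"hand": 0,"xyz": [0.08,-0.16,0],"rot": [0,0,0]},
  {"hand": 0,"xyz": [0.08,-0.16,0],"rot": [0,0,0]},
  {"hand": 0,"xyz": [0,0,0],"rot": [0,0,0]},
])

```text
clock: 2.8
ee_pos: [0.4562, -0.1216, 0.2318]
tool_rot: [1.0, 0.004, 0.001, -0.001]
wrist_force: [-0.4, -0.5, 0.3]
finger_gap: 0.001
gripper_force: 0.0
```

Emit:
play_rows([
  {"hand": 0,"xyz": [0.056,-0.086,0],"rot": [0,0,0]},
  {"hand": 0,"xyz": [0.056,-0.086,0],"rot": [0,0,0]},
  {"hand": 0,"xyz": [0.056,-0.086,0],"rot": [0,0,0]},
  {"hand": 0,"xyz": [0.056,-0.086,0],"rot": [0,0,0]},
  {"hand": 0,"xyz": [0,0,0.08],"rot": [0,0,0]},
  {"hand": 0,"xyz": [0,0,0.08],"rot": [0,0,0]},
  {"hand": 0,"xyz": [0,0,0.08],"rot": [0,0,0]},
  {"hand": 0,"xyz": [0,0,0.08],"rot": [0,0,0]},
  {"hand": 0,"xyz": [0,0,0.08],"rot": [0,0,0]},
  {"hand": 0,"xyz": [0,0,0.08],"rot": [0,0,0]},
  {"hand": 0,"xyz": [0,0,0],"rot": [0,0,0]},
])

```text
clock: 3.9
ee_pos: [0.5085, -0.0411, 0.1094]
tool_rot: [1.0, 0.0, -0.002, -0.0]
wrist_force: [0.3, 0.1, 0.5]
finger_gap: -0.002
gripper_force: 0.0
```

```bash
python3 - <<'E'
from h import *
print(observe()["ee_pos"])
ax=np.array([.569,.0015]);ps=[]
p=np.array([.512,-.036])
for ph in np.r_[0.18:1.68:13j]:
    d=np.array([-np.cos(ph),np.sin(ph)]);t=np.array([np.sin(ph),np.cos(ph)])
    r=min(11*abs(t[0])+15*abs(t[1]),18.6)/1000
    ps.append(ax+.052*d-t*(.006+r))
ps=np.array(ps);print(ps.round(4).tolist())
D=np.diff(np.vstack([p,ps]),axis=0)/.25
print([(round(a,3),round(-b,3)) for a,b in D])
E
```

```text
[ 0.50852202 -0.04109004  0.10937501]
[[0.5138, -0.0116], [0.5123, -0.0054], [0.5116, 0.0012], [0.5119, 0.008], [0.5131, 0.0151], [0.5154, 0.0221], [0.5188, 0.029], [0.5234, 0.0354], [0.529, 0.0412], [0.5355, 0.0463], [0.5429, 0.0503], [0.5509, 0.0532], [0.5562, 0.0552]]
[(np.float64(0.007), np.float64(-0.098)), (np.float64(-0.006), np.float64(-0.025)), (np.float64(-0.003), np.float64(-0.026)), (np.float64(0.001), np.float64(-0.028)), (np.float64(0.005), np.float64(-0.028)), (np.float64(0.009), np.float64(-0.028)), (np.float64(0.014), np.float64(-0.027)), (np.float64(0.018), np.float64(-0.026)), (np.float64(0.022), np.float64(-0.023)), (np.float64(0.026), np.float64(-0.02)), (np.float64(0.03), np.float64(-0.016)), (np.float64(0.032), np.float64(-0.012)), (np.float64(0.021), np.float64(-0.008))]
```

Emit:
play_rows([
  {"hand": 0,"xyz": [0.011,-0.059,0],"rot": [0,0,0]},
  {"hand": 0,"xyz": [0.01,-0.059,0],"rot": [0,0,0]},
  {"hand": 0,"xyz": [-0.006,-0.025,0],"rot": [0,0,0]},
  {"hand": 0,"xyz": [-0.003,-0.026,0],"rot": [0,0,0]},
  {"hand": 0,"xyz": [0.001,-0.028,0],"rot": [0,0,0]},
  {"hand": 0,"xyz": [0.005,-0.028,0],"rot": [0,0,0]},
  {"hand": 0,"xyz": [0.009,-0.028,0],"rot": [0,0,0]},
  {"hand": 0,"xyz": [0.014,-0.027,0],"rot": [0,0,0]},
  {"hand": 0,"xyz": [0.018,-0.026,0],"rot": [0,0,0]},
  {"hand": 0,"xyz": [0.022,-0.023,0],"rot": [0,0,0]},
  {"hand": 0,"xyz": [0.026,-0.02,0],"rot": [0,0,0]},
  {"hand": 0,"xyz": [0.03,-0.016,0],"rot": [0,0,0]},
  {"hand": 0,"xyz": [0.01,0,0],"rot": [0,0,0]},
])

```text
clock: 5.2
ee_pos: [0.5476, 0.0514, 0.1112]
tool_rot: [1.0, 0.0, 0.0, -0.0]
wrist_force: [-1.7, 1.6, 0.3]
finger_gap: 0.001
gripper_force: 1.0
```

Contact felt; now push on to the stop in small steps, watching the force.

Emit:
play_rows([
  {"hand": 0,"xyz": [0.016,0,0],"rot": [0,0,0]},
  {"hand": 0,"xyz": [0.012,0,0],"rot": [0,0,0]},
  {"hand": 0,"xyz": [0.0,0,0],"rot": [0,0,0]},
])

```text
clock: 5.5
ee_pos: [0.5542, 0.0503, 0.1114]
tool_rot: [1.0, -0.0, 0.0, -0.0]
wrist_force: [-0.0, -0.5, 0.2]
finger_gap: -0.002
gripper_force: 0.0
```

Emit:
play_rows([
  {"hand": 0,"xyz": [0.012,0,0],"rot": [0,0,0]},
  {"hand": 0,"xyz": [0.0,0,0],"rot": [0,0,0]},
])

```text
clock: 5.7
ee_pos: [0.557, 0.0503, 0.1114]
tool_rot: [1.0, -0.0, 0.0, -0.0]
wrist_force: [-0.9, 1.0, 0.1]
finger_gap: 0.002
gripper_force: 0.3
```

Emit:
play_rows([
  {"hand": 0,"xyz": [0.008,0,0],"rot": [0,0,0]},
  {"hand": 0,"xyz": [0.0,0,0],"rot": [0,0,0]},
])

```text
clock: 5.9
ee_pos: [0.5587, 0.0504, 0.1113]
tool_rot: [1.0, -0.0, -0.0, -0.0]
wrist_force: [-2.2, 1.5, 1.0]
finger_gap: -0.002
gripper_force: 1.2
```

Emit:
play_rows([
  {"hand": 0,"xyz": [0.008,0,0],"rot": [0,0,0]},
  {"hand": 0,"xyz": [0.0,0,0],"rot": [0,0,0]},
])

```text
clock: 6.1
ee_pos: [0.5591, 0.0502, 0.111]
tool_rot: [1.0, -0.0, -0.002, 0.0]
wrist_force: [-12.6, 1.0, 7.7]
finger_gap: -0.002
gripper_force: 6.4
```

Emit:
play_rows([
  {"hand": 0,"xyz": [0.008,0,0],"rot": [0,0,0]},
  {"hand": 0,"xyz": [0.0,0,0],"rot": [0,0,0]},
])

```text
clock: 6.3
ee_pos: [0.5594, 0.0501, 0.1106]
tool_rot: [1.0, -0.0, -0.003, 0.001]
wrist_force: [-22.6, 0.1, 12.3]
finger_gap: 0.003
gripper_force: 11.5
```

Emit:
play_rows([
  {"hand": 0,"xyz": [-0.06,0,0],"rot": [0,0,0]},
  {"hand": 0,"xyz": [-0.06,0,0],"rot": [0,0,0]},
  {"hand": 0,"xyz": [0,0,-0.12],"rot": [0,0,0]},
  {"hand": 0,"xyz": [0,0,-0.12],"rot": [0,0,0]},
  {"hand": 0,"xyz": [0,0,-0.12],"rot": [0,0,0]},
  {"hand": 0,"xyz": [0,0,-0.12],"rot": [0,0,0]},
  {"hand": 0.5,"xyz": [-0.035,-0.14,0],"rot": [0,0,0]},
  {"hand": 0.5,"xyz": [-0.035,-0.14,0],"rot": [0,0,0]},
  {"hand": 0.5,"xyz": [-0.035,-0.14,0],"rot": [0,0,0]},
  {"hand": 0.5,"xyz": [-0.035,-0.14,0],"rot": [0,0,0]},
  {"hand": 0.5,"xyz": [-0.035,-0.14,0],"rot": [0,0,0]},
  {"hand": 0.5,"xyz": [-0.035,-0.14,0],"rot": [0,0,0]},
  {"hand": 0.5,"xyz": [0,0,0],"rot": [0,0,0]},
])

```text
clock: 7.6
ee_pos: [0.479, 0.2653, 0.2318]
tool_rot: [1.0, 0.003, 0.0, -0.001]
wrist_force: [-0.6, 0.4, 0.5]
finger_gap: 0.499
gripper_force: 0.0
```

```bash
python3 - <<'E'
from h import *
ims=[]
for n in ["top","scene"]:
    c=get_image(n);a=c["img"][:,:,::-1]
    cv2.imwrite(f"pics/{n}1.png",a); np.savez(f"{n}1.npz",**c)
    r=a[190:330,150:400] if n=="top" else a[150:360,220:370]
    ims.append(cv2.resize(r,(400,int(400*r.shape[0]/r.shape[1])),interpolation=2))
H=max(i.shape[0] for i in ims)
cv2.imwrite("pics/m1.png",np.hstack([cv2.copyMakeBorder(i,0,H-i.shape[0],0,0,0) for i in ims]))
print(observe()["ee_pos"])
E
```

```text
[0.48047097 0.26084337 0.23139217]
```

View pics/m1.png

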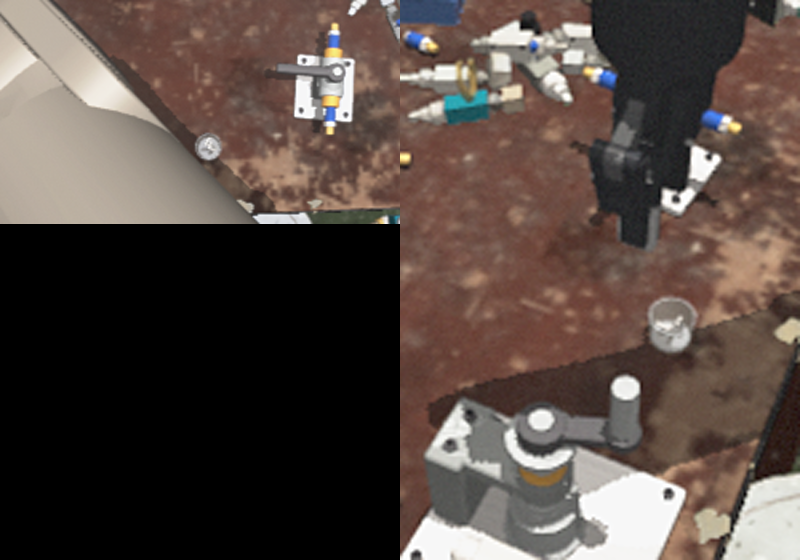

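Emit:
play_rows([
  {"hand": 0.5,"xyz": [-0.018,-0.079,0],"rot": [0,0,0]},
  {"hand": 0.5,"xyz": [-0.018,-0.079,0],"rot": [0,0,0]},
  {"hand": 0.5,"xyz": [-0.017,-0.079,0],"rot": [0,0,0]},
  {"hand": 0.5,"xyz": [-0.017,-0.079,0],"rot": [0,0,0]},
  {"hand": 0.5,"xyz": [0,0,0.08],"rot": [0,0,0]},
  {"hand": 0.5,"xyz": [0,0,0.08],"rot": [0,0,0]},
  {"hand": 0.5,"xyz": [0,0,0.08],"rot": [0,0,0]},
  {"hand": 0.5,"xyz": [0,0,0.08],"rot": [0,0,0]},
  {"hand": 0.5,"xyz": [0,0,0.05],"rot": [0,0,0]},
  {"hand": 0.5,"xyz": [0,0,0],"rot": [0,0,0]},
], force=20)

```text
clock: 8.7
ee_pos: [0.463, 0.3379, 0.1374]
tool_rot: [1.0, -0.001, -0.001, 0.001]
wrist_force: [-0.1, 0.4, 0.2]
finger_gap: 0.5
gripper_force: 0.0
```

```bash
python3 - <<'E'
from h import *
s=observe();print(s["ee_pos"],s["wrist_force"],s["finger_gap"])
c=get_image("scene");a=c["img"][:,:,::-1]
r=a[230:360,230:370];r=cv2.resize(r,None,fx=3.5,fy=3.5,interpolation=2)
w=get_image("wrist")["img"][:,:,::-1];w=cv2.resize(w,None,fx=.55,fy=.55,interpolation=cv2.INTER_AREA)
H=max(r.shape[0],w.shape[0])
cv2.imwrite("pics/m2.png",np.hstack([cv2.copyMakeBorder(i,0,H-i.shape[0],0,0,0) for i in (r,w)]))
E
```

```text
[0.46296409 0.33793443 0.13742219] [-0.1154428   0.35856539  0.15705628] 0.5001259627099344
```

View pics/m2.png

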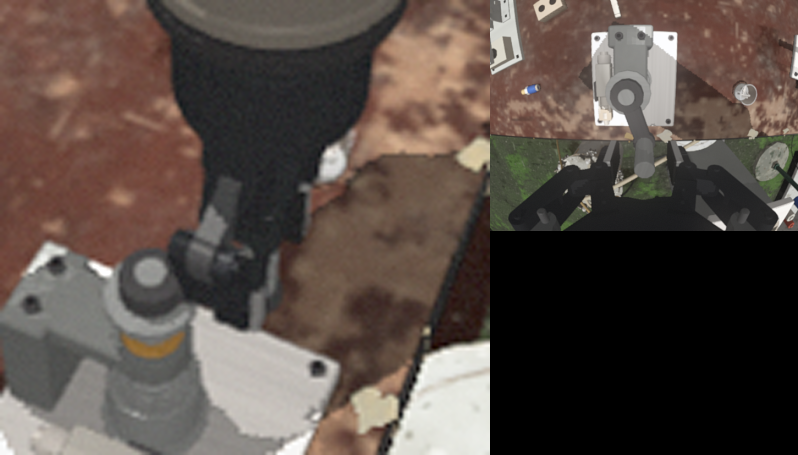

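Emit:
play_rows([
  {"hand": 0,"xyz": [0,0,0],"rot": [0,0,0]},
  {"hand": 0,"xyz": [0,0,0],"rot": [0,0,0]},
  {"hand": 0,"xyz": [0,0,0],"rot": [0,0,0]},
  {"hand": 0,"xyz": [0,0,0],"rot": [0,0,0]},
  {"hand": 0,"xyz": [0,0,0],"rot": [0,0,0]},
], force=20)

```text
clock: 9.3
ee_pos: [0.4635, 0.3397, 0.1399]
tool_rot: [1.0, -0.0, 0.001, -0.0]
wrist_force: [-0.7, -2.2, 9.0]
finger_gap: 0.181
gripper_force: 23.1
```

```bash
python3 - <<'E'
from h import *
a=195.6
for k in range(30):
    b=a+12;d=.048*np.array([np.cos(np.radians(b))-np.cos(np.radians(a)),np.sin(np.radians(b))-np.sin(np.radians(a))])/.25
    print(k,round(a-195.6),[round(d[0],3),round(-d[1],3)]);a=b
E
```

```text
0 0 [np.float64(0.015), np.float64(0.037)]
1 12 [np.float64(0.022), np.float64(0.033)]
2 24 [np.float64(0.029), np.float64(0.028)]
3 36 [np.float64(0.034), np.float64(0.022)]
4 48 [np.float64(0.038), np.float64(0.014)]
5 60 [np.float64(0.04), np.float64(0.006)]
6 72 [np.float64(0.04), np.float64(-0.003)]
7 84 [np.float64(0.039), np.float64(-0.011)]
8 96 [np.float64(0.036), np.float64(-0.019)]
9 108 [np.float64(0.031), np.float64(-0.026)]
10 120 [np.float64(0.025), np.float64(-0.031)]
11 132 [np.float64(0.018), np.float64(-0.036)]
12 144 [np.float64(0.01), np.float64(-0.039)]
13 156 [np.float64(0.002), np.float64(-0.04)]
14 168 [np.float64(-0.007), np.float64(-0.04)]
15 180 [np.float64(-0.015), np.float64(-0.037)]
16 192 [np.float64(-0.022), np.float64(-0.033)]
17 204 [np.float64(-0.029), np.float64(-0.028)]
18 216 [np.float64(-0.034), np.float64(-0.022)]
19 228 [np.float64(-0.038), np.float64(-0.014)]
20 240 [np.float64(-0.04), np.float64(-0.006)]
21 252 [np.float64(-0.04), np.float64(0.003)]
22 264 [np.float64(-0.039), np.float64(0.011)]
23 276 [np.float64(-0.036), np.float64(0.019)]
24 288 [np.float64(-0.031), np.float64(0.026)]
25 300 [np.float64(-0.025), np.float64(0.031)]
26 312 [np.float64(-0.018), np.float64(0.036)]
27 324 [np.float64(-0.01), np.float64(0.039)]
28 336 [np.float64(-0.002), np.float64(0.04)]
29 348 [np.float64(0.007), np.float64(0.04)]
```

Emit:
play_rows([
  {"hand": 0,"xyz": [0.015,0.037,0],"rot": [0,0,0]},
  {"hand": 0,"xyz": [0.022,0.033,0],"rot": [0,0,0]},
  {"hand": 0,"xyz": [0.029,0.028,0],"rot": [0,0,0]},
  {"hand": 0,"xyz": [0.034,0.022,0],"rot": [0,0,0]},
  {"hand": 0,"xyz": [0.038,0.014,0],"rot": [0,0,0]},
  {"hand": 0,"xyz": [0,0,0],"rot": [0,0,0]},
])

```text
clock: 9.9
ee_pos: [0.4995, 0.306, 0.1396]
tool_rot: [1.0, -0.001, 0.001, -0.001]
wrist_force: [-1.6, 4.6, 9.7]
finger_gap: 0.177
gripper_force: 23.2
```

Emit:
play_rows([
  {"hand": 0,"xyz": [0.04,0.006,0],"rot": [0,0,0]},
  {"hand": 0,"xyz": [0.04,-0.003,0],"rot": [0,0,0]},
  {"hand": 0,"xyz": [0,0,0],"rot": [0,0,0]},
])

```text
clock: 10.2
ee_pos: [0.5182, 0.3055, 0.1385]
tool_rot: [1.0, -0.001, -0.0, -0.001]
wrist_force: [-0.7, 8.1, -10.6]
finger_gap: 0.184
gripper_force: 24.1
```

Emit:
play_rows([
  {"hand": 0,"xyz": [0.039,-0.011,0],"rot": [0,0,0]},
  {"hand": 0,"xyz": [0.036,-0.019,0],"rot": [0,0,0]},
  {"hand": 0,"xyz": [0,0,0],"rot": [0,0,0]},
])

```text
clock: 10.5
ee_pos: [0.5362, 0.3126, 0.1377]
tool_rot: [1.0, -0.0, -0.001, 0.0]
wrist_force: [-1.9, 5.2, -9.0]
finger_gap: 0.182
gripper_force: 24.1
```

Emit:
play_rows([
  {"hand": 0,"xyz": [0,0,0.012],"rot": [0,0,0]},
  {"hand": 0,"xyz": [0,0,0.012],"rot": [0,0,0]},
  {"hand": 0,"xyz": [0,0,0],"rot": [0,0,0]},
])

```text
clock: 10.8
ee_pos: [0.5374, 0.3132, 0.1349]
tool_rot: [1.0, -0.0, 0.002, -0.001]
wrist_force: [-3.6, 0.4, 21.4]
finger_gap: 0.178
gripper_force: 27.0
```

Emit:
play_rows([
  {"hand": 0,"xyz": [0,0,0.008],"rot": [0,0,0]},
  {"hand": 0,"xyz": [0,0,0],"rot": [0,0,0]},
])

```text
clock: 11.0
ee_pos: [0.538, 0.3134, 0.1337]
tool_rot: [1.0, -0.001, 0.002, -0.001]
wrist_force: [-4.1, -0.4, 28.5]
finger_gap: 0.18
gripper_force: 27.8
```

Emit:
play_rows([
  {"hand": 0.4,"xyz": [0,0,0],"rot": [0,0,0]},
  {"hand": 0.4,"xyz": [0,0,0],"rot": [0,0,0]},
  {"hand": 0.4,"xyz": [0,0,0],"rot": [0,0,0]},
  {"hand": 0.4,"xyz": [0,0,0],"rot": [0,0,0]},
])

```text
clock: 11.4
ee_pos: [0.5362, 0.3122, 0.1306]
tool_rot: [1.0, -0.0, -0.0, 0.0]
wrist_force: [-0.8, -0.7, 0.5]
finger_gap: 0.404
gripper_force: 0.0
```

```bash
python3 - <<'E'
from h import *
s=observe();print(s["ee_pos"],s["wrist_force"],s["finger_gap"])
c=get_image("scene");a=c["img"][:,:,::-1];np.savez("scene2.npz",**c)
for d in outline_of("scene","crank_hub")[:2]: print(d["score"],d["bbox"])
for z in (.1335,.1245): print(z,proj(c,[.5095,.352,z]))
b=cv2.imread("pics/scene1.png")
f=lambda i:cv2.resize(i[260:360,230:330],None,fx=3.9,fy=3.9,interpolation=2)
cv2.imwrite("pics/m3.png",np.hstack([f(b),f(a)]))
E
```

```text
[0.53619336 0.31223428 0.13060945] [-0.84226404 -0.67141039  0.53497599] 0.4043473899825298
0.66 [264.4, 268.9, 282.7, 346.7]
0.1335 [272.90773061 306.66944316]
0.1245 [273.02317666 309.9401239 ]
```

View pics/m3.png

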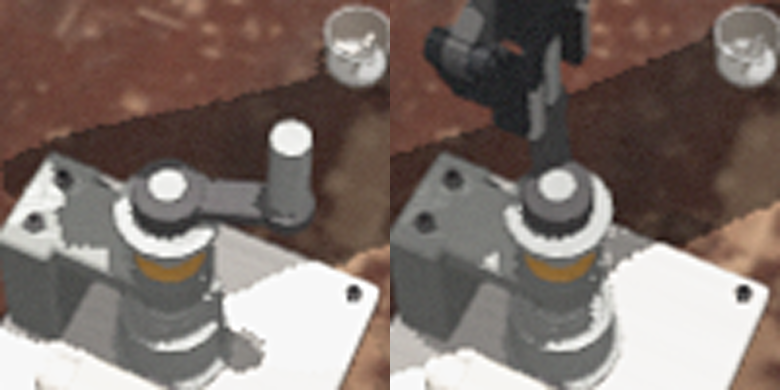

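```bash
python3 - <<'E'
from h import *
c=dict(np.load("scene1.npz"))["img"][:,:,::-1];d=dict(np.load("scene2.npz"))["img"][:,:,::-1]
t=c[302:316,264:284]
r=cv2.matchTemplate(d[292:330,256:292],t,cv2.TM_CCOEFF_NORMED);i=np.unravel_index(r.argmax(),r.shape);print(i,r.max(),"shift",i[0]-10,i[1]-8)
f=lambda i:cv2.resize(i[295:335,255:290],None,fx=11,fy=11,interpolation=2)
cv2.imwrite("pics/m4.png",np.hstack([f(c),f(d)]))
print(c[295:335,273].mean(1).astype(int),d[295:335,273].mean(1).astype(int))
E
```

```text
(np.int64(10), np.int64(8)) 0.8441712 shift 0 0
[ 52  55  52  53  54  59  69  66 157 246 240 237 236 235 238 237 171 121
 129 128 126 101  57  58  56  58 134 226 239 240 233 100 108 106  96  98
 105  92  91  92] [ 57  56  57  56  55  54  54  63 148 224 216 215 216 214 218 210 152 103
 110 108 108  94  54  54  52  54 137 219 217 222 218 102 105 104  95  97
 102  91  91  94]
```

View pics/m4.png

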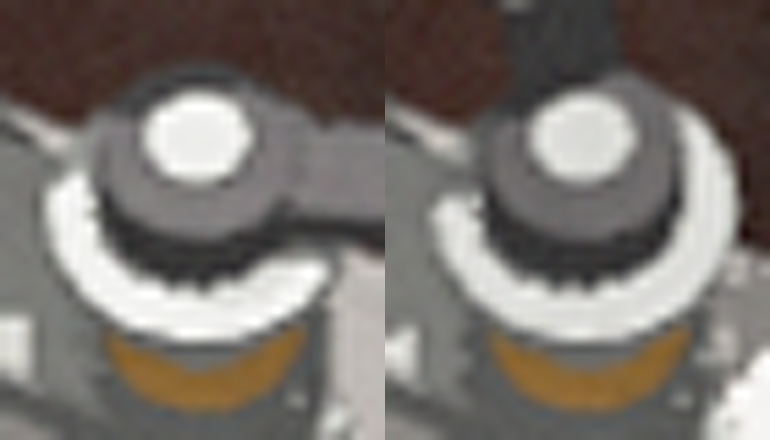

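Emit:
play_rows([
  {"hand": 0.4,"xyz": [0,0,-0.026],"rot": [0,0,0]},
  {"hand": 0.0,"xyz": [0,0,0],"rot": [0,0,0]},
  {"hand": 0,"xyz": [0,0,0],"rot": [0,0,0]},
  {"hand": 0,"xyz": [0,0,0],"rot": [0,0,0]},
  {"hand": 0,"xyz": [0,0,0],"rot": [0,0,0]},
])

```text
clock: 12.0
ee_pos: [0.5366, 0.3132, 0.1378]
tool_rot: [1.0, -0.0, 0.001, -0.001]
wrist_force: [1.1, 2.8, 6.1]
finger_gap: 0.179
gripper_force: 22.1
```

Emit:
play_rows([
  {"hand": 0,"xyz": [0.031,-0.026,0],"rot": [0,0,0]},
  {"hand": 0,"xyz": [0.025,-0.031,0],"rot": [0,0,0]},
  {"hand": 0,"xyz": [0,0,0],"rot": [0,0,0]},
])

```text
clock: 12.3
ee_pos: [0.551, 0.3281, 0.1374]
tool_rot: [1.0, -0.0, 0.0, -0.0]
wrist_force: [-0.3, 1.5, 2.7]
finger_gap: 0.179
gripper_force: 21.9
```

Emit:
play_rows([
  {"hand": 0,"xyz": [0.009,-0.018,0.01],"rot": [0,0,0]},
  {"hand": 0,"xyz": [0.009,-0.018,0],"rot": [0,0,0]},
  {"hand": 0,"xyz": [0,0,0],"rot": [0,0,0]},
])

```text
clock: 12.6
ee_pos: [0.5551, 0.3367, 0.135]
tool_rot: [1.0, -0.0, 0.0, -0.0]
wrist_force: [-1.4, 1.1, 9.5]
finger_gap: 0.18
gripper_force: 22.0
```

Emit:
play_rows([
  {"hand": 0,"xyz": [0.005,-0.0195,0.004],"rot": [0,0,0]},
  {"hand": 0,"xyz": [0.005,-0.0195,0],"rot": [0,0,0]},
  {"hand": 0,"xyz": [0,0,0],"rot": [0,0,0]},
])

```text
clock: 12.9
ee_pos: [0.5576, 0.3461, 0.1345]
tool_rot: [1.0, -0.0, 0.0, -0.0]
wrist_force: [-4.2, -1.4, 18.7]
finger_gap: 0.182
gripper_force: 23.0
```

Emit:
play_rows([
  {"hand": 0,"xyz": [0.001,-0.02,0],"rot": [0,0,0]},
  {"hand": 0,"xyz": [0.001,-0.02,0],"rot": [0,0,0]},
  {"hand": 0,"xyz": [0,0,0],"rot": [0,0,0]},
])

```text
clock: 13.2
ee_pos: [0.558, 0.3556, 0.1343]
tool_rot: [1.0, -0.0, 0.0, 0.0]
wrist_force: [-3.3, -2.0, 10.7]
finger_gap: 0.181
gripper_force: 22.4
```

Emit:
play_rows([
  {"hand": 0,"xyz": [-0.0035,-0.02,0],"rot": [0,0,0]},
  {"hand": 0,"xyz": [-0.0035,-0.02,0],"rot": [0,0,0]},
  {"hand": 0,"xyz": [0,0,0],"rot": [0,0,0]},
])

```text
clock: 13.5
ee_pos: [0.5562, 0.366, 0.1329]
tool_rot: [1.0, -0.0, -0.0, 0.0]
wrist_force: [4.9, 1.7, -9.3]
finger_gap: 0.179
gripper_force: 26.1
```

Emit:
play_rows([
  {"hand": 0,"xyz": [0,0,0.008],"rot": [0,0,0]},
  {"hand": 0,"xyz": [0,0,0.008],"rot": [0,0,0]},
  {"hand": 0,"xyz": [0,0,0],"rot": [0,0,0]},
])

```text
clock: 13.8
ee_pos: [0.5564, 0.3653, 0.1285]
tool_rot: [1.0, -0.0, -0.0, 0.0]
wrist_force: [6.5, 1.8, -9.0]
finger_gap: 0.175
gripper_force: 26.1
```

Still hanging from the hand after 4 mm: it has dropped. Follow it down.

Emit:
play_rows([
  {"hand": 0,"xyz": [0,0,0.008],"rot": [0,0,0]},
  {"hand": 0,"xyz": [0,0,0.006],"rot": [0,0,0]},
  {"hand": 0,"xyz": [0,0,0],"rot": [0,0,0]},
])

```text
clock: 14.1
ee_pos: [0.5564, 0.3653, 0.125]
tool_rot: [1.0, -0.0, -0.0, 0.0]
wrist_force: [6.6, 2.6, -9.2]
finger_gap: 0.177
gripper_force: 26.1
```

Emit:
play_rows([
  {"hand": 0,"xyz": [0,0,0.004],"rot": [0,0,0]},
  {"hand": 0,"xyz": [0,0,0],"rot": [0,0,0]},
])

```text
clock: 14.3
ee_pos: [0.5564, 0.3653, 0.1243]
tool_rot: [1.0, -0.001, -0.0, 0.0]
wrist_force: [6.1, 1.2, -7.0]
finger_gap: 0.177
gripper_force: 26.3
```

Emit:
play_rows([
  {"hand": 0.35,"xyz": [0,0,0],"rot": [0,0,0]},
  {"hand": 0.35,"xyz": [0,0,0],"rot": [0,0,0]},
  {"hand": 0.35,"xyz": [0,0,-0.008],"rot": [0,0,0]},
  {"hand": 0.35,"xyz": [0,0,0],"rot": [0,0,0]},
])

```text
clock: 14.7
ee_pos: [0.556, 0.3658, 0.1277]
tool_rot: [1.0, -0.0, 0.0, -0.0]
wrist_force: [-0.3, 0.4, -0.3]
finger_gap: 0.35
gripper_force: 0.0
```

Emit:
play_rows([
  {"hand": 0,"xyz": [0,0,0],"rot": [0,0,0]},
  {"hand": 0,"xyz": [0,0,0],"rot": [0,0,0]},
  {"hand": 0,"xyz": [0,0,0],"rot": [0,0,0]},
  {"hand": 0,"xyz": [0,0,0],"rot": [0,0,0]},
])

```text
clock: 15.1
ee_pos: [0.556, 0.3656, 0.1275]
tool_rot: [1.0, -0.0, 0.0, -0.0]
wrist_force: [-1.3, 0.2, 2.0]
finger_gap: 0.182
gripper_force: 20.5
```

```bash
python3 - <<'E'
from h import *
c=get_image("scene");d=c["img"][:,:,::-1];a=dict(np.load("scene1.npz"))["img"][:,:,::-1]
print(d[295:335,273].mean(1).astype(int))
cv2.imwrite("pics/m5.png",cv2.resize(d[240:360,220:340],None,fx=4,fy=4,interpolation=2))
E
```

```text
[ 55  55  58  56  55  52  51  51  55  51  57  76 111 107 101 100 149 226
 213 149 103 109 110 111  99  56  59  48  98 185 219 216 218 201 105 105
 106  91  91  94]
```

View pics/m5.png

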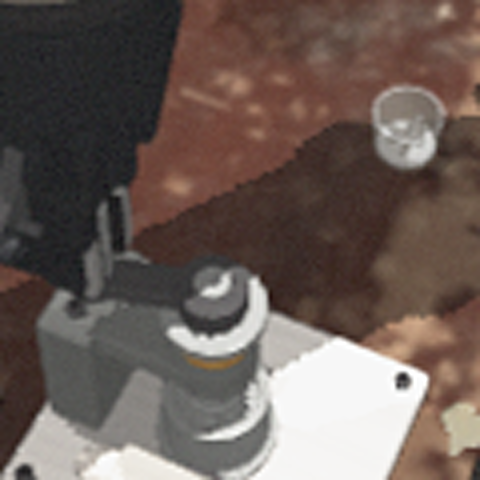

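Emit:
play_rows([
  {"hand": 0,"xyz": [0.007,0.04,0.0012],"rot": [0,0,0]},
  {"hand": 0,"xyz": [-0.002,0.04,0.0012],"rot": [0,0,0]},
  {"hand": 0,"xyz": [-0.01,0.039,0.0012],"rot": [0,0,0]},
  {"hand": 0,"xyz": [-0.018,0.036,0.0012],"rot": [0,0,0]},
  {"hand": 0,"xyz": [-0.025,0.031,0.0012],"rot": [0,0,0]},
  {"hand": 0,"xyz": [0,0,0],"rot": [0,0,0]},
])

```text
clock: 15.75
ee_pos: [0.5425, 0.318, 0.1258]
tool_rot: [1.0, -0.0, -0.001, 0.0]
wrist_force: [-4.4, 2.8, 0.9]
finger_gap: 0.18
gripper_force: 20.8
```

Emit:
play_rows([
  {"hand": 0,"xyz": [-0.031,0.026,0.0012],"rot": [0,0,0]},
  {"hand": 0,"xyz": [-0.036,0.019,0.0012],"rot": [0,0,0]},
  {"hand": 0,"xyz": [-0.039,0.011,0.0012],"rot": [0,0,0]},
  {"hand": 0,"xyz": [-0.04,0.003,0.0012],"rot": [0,0,0]},
  {"hand": 0,"xyz": [-0.04,-0.006,0.0012],"rot": [0,0,0]},
  {"hand": 0,"xyz": [-0.038,-0.014,0.0012],"rot": [0,0,0]},
  {"hand": 0,"xyz": [-0.034,-0.022,0.0012],"rot": [0,0,0]},
  {"hand": 0,"xyz": [-0.029,-0.028,0.0012],"rot": [0,0,0]},
  {"hand": 0,"xyz": [-0.022,-0.033,0.0012],"rot": [0,0,0]},
  {"hand": 0,"xyz": [-0.015,-0.037,0.0012],"rot": [0,0,0]},
  {"hand": 0,"xyz": [0,0,0],"rot": [0,0,0]},
])

```text
clock: 16.85
ee_pos: [0.4633, 0.3399, 0.1231]
tool_rot: [1.0, -0.0, 0.001, -0.001]
wrist_force: [2.3, 1.9, -0.1]
finger_gap: 0.181
gripper_force: 20.8
```

Emit:
play_rows([
  {"hand": 0,"xyz": [-0.007,-0.04,0.0012],"rot": [0,0,0]},
  {"hand": 0,"xyz": [0.002,-0.04,0.0012],"rot": [0,0,0]},
  {"hand": 0,"xyz": [0.01,-0.039,0.0012],"rot": [0,0,0]},
  {"hand": 0,"xyz": [0.018,-0.036,0.0012],"rot": [0,0,0]},
  {"hand": 0,"xyz": [0.025,-0.031,0.0012],"rot": [0,0,0]},
  {"hand": 0,"xyz": [0.031,-0.026,0.0012],"rot": [0,0,0]},
  {"hand": 0,"xyz": [0.036,-0.019,0.0012],"rot": [0,0,0]},
  {"hand": 0,"xyz": [0.039,-0.011,0.0012],"rot": [0,0,0]},
  {"hand": 0,"xyz": [0.04,-0.003,0.0012],"rot": [0,0,0]},
  {"hand": 0,"xyz": [0.04,0.006,0.0012],"rot": [0,0,0]},
  {"hand": 0,"xyz": [0,0,0],"rot": [0,0,0]},
])

```text
clock: 17.95
ee_pos: [0.5236, 0.399, 0.1199]
tool_rot: [1.0, -0.001, 0.001, -0.001]
wrist_force: [2.1, 1.3, -0.3]
finger_gap: 0.178
gripper_force: 21.0
```

Emit:
play_rows([
  {"hand": 0,"xyz": [0.038,0.014,0.0012],"rot": [0,0,0]},
  {"hand": 0,"xyz": [0.034,0.022,0.0012],"rot": [0,0,0]},
  {"hand": 0,"xyz": [0.029,0.028,0.0012],"rot": [0,0,0]},
  {"hand": 0,"xyz": [0.022,0.033,0.0012],"rot": [0,0,0]},
  {"hand": 0,"xyz": [0.015,0.037,0.0012],"rot": [0,0,0]},
  {"hand": 0,"xyz": [0.007,0.04,0.0012],"rot": [0,0,0]},
  {"hand": 0,"xyz": [0,0,0],"rot": [0,0,0]},
  {"hand": 0,"xyz": [0,0,0],"rot": [0,0,0]},
])

```text
clock: 18.75
ee_pos: [0.5577, 0.3543, 0.1181]
tool_rot: [1.0, -0.001, -0.0, 0.0]
wrist_force: [-4.3, -2.4, 0.1]
finger_gap: 0.177
gripper_force: 21.2
```

```bash
python3 - <<'E'
from h import *
c=get_image("scene");d=c["img"][:,:,::-1];t=get_image("top")["img"][:,:,::-1]
print(d[295:335,273].mean(1).astype(int))
s=observe();v=s["ee_pos"][:2]-[.5095,.3525];print(np.degrees(np.arctan2(v[1],v[0])),s["ee_pos"],s["wrist_force"])
f=lambda i:cv2.resize(i[140:350],(395,int(395*210/560)))
g=cv2.resize(d[150:360,180:390],(395,395),interpolation=2);q=cv2.resize(t[130:340,210:420],(395,395),interpolation=2)
cv2.imwrite("pics/m6.png",np.hstack([g,q]))
E
```

```text
[ 54  53  50  52  53  51  47  53  57  60  52  54  56  55  89 175 224 216
 216 218 219 219 176  91 108 109 110 100  58  58  52  89 175 220 216 220
 218 103 105  91]
2.874009014716711 [0.5577011  0.35491984 0.11822569] [-4.44130394 -0.7770948   1.65076364]
```

View pics/m6.png

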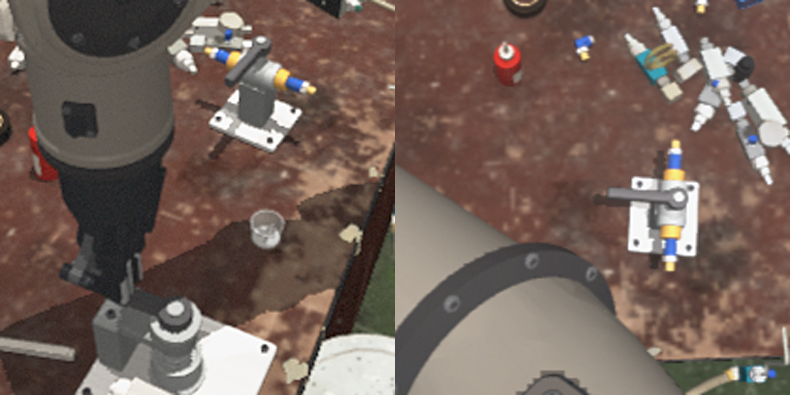

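```bash
python3 -c "
from rig import *
print(hand_in())"
```

```text
the job is handed in; nothing more can be done
None
```

I handed the job in at about 19 s on the robot's clock. The air lever is against its closed stop. The clamp screw dropped after about 170–180° backward, then went forward about 370° to roughly 18–19 mm depth. The gripper still holds the crank's grip; the bottle and cup show no sign of having moved, and I didn't check the silencer separately.

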